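# Shut and lock the specimen drawers

### The arm

A 7-joint arm with a two-finger parallel gripper is mounted at the origin on a cart in front of the work surface, level with it; the furniture and walls round the work are solid. World frame = base frame: x ahead of the robot, y to its left, z up, the work surface at z = 0. Lengths are in m, angles in rad, forces in N, time in s.
With the tool pointing down it reaches from about 0.4 to 0.85 m from the base axis. Payload 10.4 kg.
Tool frame: the origin (TCP) lies at the very end of the fingers, on their centre line; the grasp point (between the pads) lies 19 mm behind it; z points along the fingers, y is the line along which they close (so a half turn about z gives the same grasp; the last joint's range is limited). The gripper opens to 85 mm and grips with 20 to 120 N. Pads are 22 mm wide; open, the fingers measure 114 mm over their backs; the gripper's body (76 mm by 85 mm) begins 54 mm behind the grasp point. The pads swing forward as they close: fully open they stand 13 mm farther back than shut.
Start: joints at [1.079, 0.332, -0.065, 1.46, 0.022, 1.35, -0.088], TCP at [0.282, -0.558, 0.231] pointing down, gripper open.
Joint ranges: [-2.6, 2.6], [-0.5, 2.12], [-1.47, 1.34], [0.16, 2.42], [-1.27, 4.41], [0.06, 2.06], [-2.6, 2.6]. Speed limits (rad/s): [2.22, 2.22, 2.79, 2.79, 3.14, 3.14, 3.14].

### API

Orientations are given as a unit quaternion [x, y, z, w].
In Python, from workcell import manip, optics gives the robot as it stands.
- The arm moves only by the tool jog_arm, never from a script. Its arguments are lists of equal length, an entry for each row: "dr": the turn, a rotation vector about the tool's x, y, z normalised to -1 to 1, where 1 is 4 degrees, a list of three; "translation": the shift along the tool's x, y, z normalised to -1 to 1, where 1 is 0.025 m, a list of three; "jaw": the opening, from 0 (shut) to 1 (fully open). A call has 1 to 10 rows; each row shifts and turns the commanded pose from where the row before left it, along the tool's axes as they then stand; what a row does not reach is not made up. A row lasts 1/10 s, in which the tool goes at most 50 mm and 8.59 degrees, less where a joint would pass 70% of its speed; a pose out of reach is approached as far as the arm can. A call with a number of a shift or a turn outside -1 to 1 is refused whole. A call with a gripper value outside its range is refused whole. The fingers move at their own pace and stop on an object; "squeeze" is the grip in N (left out, the last holds). Time passes only in rows, so rows that do not move let the fingers close. It gives the time, the measured TCP pose, the force, the opening and the grip force at its end, in the units of the state.
- manip.get_obs(): the state, without advancing time (a new reading comes with each control period).
- optics.camera(name): name is "side" or "top"; returns a dict with "color" (400x640x3 uint8, red, green, blue), "mtx" (3x3 intrinsics, pixels), "k1" (the pictures are not rectified: a ray, as slopes to the right and down, at radius r is drawn at 1 + k1 r^2 times it, then the intrinsics apply), "R" (3x3) and "t" (3): a world point X has camera coordinates R X + t. Camera axes: x right, y down, z forward; pixel columns grow to the right and rows downward; lengths in m; the calibration is good to about 2 mm. A picture is of the moment at which its call begins. There is no depth.
- manip.hand_in(): hands the job in; it is judged then, once.
The state is a dict: "clock": time; "joint_pos": joint angles; "joint_velocities": joint speeds; "tau": joint torques, N m; "position": TCP position; "ee_rot": TCP orientation; "ft_force": force on the tool from outside, world axes, zero at the start; "torque": the same for the moment, N m; "grip_width": opening from 0.0 (shut) to 1.0 (fully open); "grasp_force": force on a finger pad.
Only numpy, scipy, OpenCV 4.12 (cv2) and the standard library are available. Lean on these libraries where they do the work, as an engineer would, in place of code of your own. Each camera call takes 0.05 s, during which the arm holds its last target. There are 200 camera calls.

### The job

Both drawers of the small white specimen cabinet have been left open. Push each one fully home with the fingertips, and only when both are shut push the lock bar on top of the cabinet all the way to the left by its upright tab, so that its two tongues stand in front of the drawers. Nothing needs to be gripped: leave the cups standing in the drawers without touching them, and leave the things round the cabinet where they are.

Things in the scene. Friction and masses are not known exactly. Their poses are not given: they have to be found in the camera images.
- cabinet: White bench cabinet, fixed, 160 (x) x 280 (y) x 95 mm high; place and yaw vary. Origin: centre of its underside, on the desk. x points from the front into the cabinet (drawers shut along +x), y to the left along the front, z up. Front plane at x = -80 mm; three posts 24 mm wide at y = -128, 0, +128 mm stand beside and between the two drawers.
- drawer_left_front (a point): Middle of the outer face of the left drawer's grey front, 48 mm above the desk, at cabinet y = +64 mm. The front is 100 wide and spans 11 to 85 mm above the desk; shut, its face is at cabinet x = -82 mm. A black finger lip 50 mm wide stands 11 mm out of it at 21 to 27 mm above the desk; the face above is clear for pushing.
- drawer_right_front (a point): The same point of the right drawer, identical, its middle at cabinet y = -64 mm.
- drawer_left (a joint): How far the left drawer is open, m: 0 = fully home against its stop, up to 0.11. It stays where it is left; sliding it takes about 2 N.
- drawer_right (a joint): How far the right drawer is open, m, as for the left one.
- lock_bar (a joint): How far the steel lock bar on the cabinet's top is slid to the left (cabinet +y), m: about 0 = unlocked (its two hanging tongues before the middle and right posts), 0.040 = end stop, locked (tongues before the drawers). Stays where left; slides with about 2 N. The tongues are 16 mm wide, 71 to 101 mm above the desk, and reach 10 mm out from the front plane.
- bar_tab (a point): Centre of the lock bar's black upright tab, 117 mm above the desk, at cabinet x = -66 mm and, unlocked, y = -64 mm. The tab is 24 (cabinet x) x 12 mm (y) and spans 101 to 133 mm above the desk. Two guide keepers over the bar, at cabinet y = -112 and +45 mm, rise to 105 mm above the desk.
- cup_left: Lidded specimen cup, 64 mm diameter, 64 mm high, standing loose in the left drawer, on its floor 14 mm above the desk. Origin: centre of its underside, z up.
- cup_right: The same kind of cup, standing loose in the right drawer.
- label_roll: Bystander: white label roll, 69 mm diameter, 41 mm high, lying on the desk to the left of the cabinet. Origin: centre of its underside.
- stapler: Bystander: stapler, 128 x 34 x 42 mm, on the desk to the right of the cabinet. Origin: centre of its underside.
- tape_roll: Bystander: roll of tape, 103 mm diameter, 25 mm high, lying on the desk in front of and to the right of the cabinet. Origin: centre of its underside.
Not all that is in view belongs to the job. What is shaped like the cup_right but black is not meant. What is shaped like the cup_left but black is not meant.

How it is judged:
On the way, in this order (a step that is already met when the one before it is completed fails the run):
1. both drawers are pushed home (within 5 mm) (value of joint each of drawer_left, drawer_right below 0.005 m), for 0.2 s.
2. the lock bar is pushed to the left (at least 36 of its 40 mm) (value of joint lock_bar above 0.036 m), for 0.2 s.
At the end, for the whole second after the job is handed in: Both drawers are within 5 mm of fully home, the lock bar is at least 36 mm to the left, and each cup stands upright (within 0.15 rad) and at rest in its own drawer (all of step 1 and value of joint lock_bar above 0.036 m and angle between each of cup_left, cup_right's own z axis and vertical below 0.15 rad and linear speed of each of cup_left, cup_right below 0.02 m/s and horizontal distance between cup_left and drawer_left_front below 0.135 m and height (world z) of each of cup_left, cup_right below 0.03 m and horizontal distance between cup_right and drawer_right_front below 0.135 m); the robot touches nothing.
It fails at once if the lock bar is moved more than 12 mm while a drawer is open by more than 8 mm (value of joint lock_bar above 0.012 m and value of joint any of drawer_left, drawer_right above 0.008 m).
It fails at once if a cup is touched with more than 1 N, tipped past 0.5 rad or lifted from its drawer (contact force between any of the arm, the fingers and cup_left above 1 N or angle between any of cup_left, cup_right's own z axis and vertical above 0.5 rad or height (world z) of any of cup_left, cup_right above 0.035 m or contact force between any of the arm, the fingers and cup_right above 1 N).
It fails at once if the label roll, stapler or tape roll is moved by more than 20 mm (distance of any of label_roll, stapler, tape_roll from where it was at the start of the episode above 0.02 m).
It also fails if it takes over 53 s, if anything falls off the work surface, if the arm or the gripper's body presses on something with over 40 N, if the wrist force passes 120 N, or if a joint passes its speed limit or range.

## Working session

There is one attempt and no reset: what is moved stays moved. The work goes in short steps, Python scripts to look and compute and a tool call to move; the robot and the scene stay as the last step left them, time stands still between calls to the robot, and variables do not carry over. Pictures are saved under pics/ and viewed, at most 10 in all, crops included, and the job is handed in when it is done.

Besides the shell and the picture viewer there is one more tool, called after "Call:" in YAML: its name, and indented under it one key for each argument. jog_arm: Moves the arm, as the interface text tells. Scaled input: -1 to 1 covers 0.025 m each way for a shift and 4 degrees each way for a turn. Its arguments: {"type":"object","properties":{"dr":{"type":"array","items":{"type":"array","items":{"type":"number"}}},"translation":{"type":"array","items":{"type":"array","items":{"type":"number"}}},"jaw":{"type":"array","items":{"type":"number"}},"squeeze":{"type":"number"}},"required":["dr","translation","jaw"]}

```bash
mkdir -p pics; python3 - <<'E'
from workcell import manip, optics
import cv2,numpy as np
for n in("top","side"):
    c=optics.camera(n); cv2.imwrite(f"pics/{n}0.png",c["color"][:,:,::-1])
    np.savez(f"{n}.npz",**{k:c[k] for k in("mtx","k1","R","t")}); print(n,c["mtx"].tolist(),c["k1"],(-c["R"].T@c["t"]).round(3),c["R"].round(2).tolist())
o=manip.get_obs();print(o)
E
```

```text
top [[446.40856397070553, 0.0, 317.9130534177915], [0.0, 446.40856397070553, 192.42102992438237], [0.0, 0.0, 1.0]] 0.01584809716020505 [ 0.428 -0.06   1.347] [[0.01, -1.0, 0.0], [-1.0, -0.01, -0.08], [0.08, -0.0, -1.0]]
side [[442.54999751211716, 0.0, 317.6183090605875], [0.0, 442.54999751211716, 200.5640552564409], [0.0, 0.0, 1.0]] -0.12212100643733625 [0.243 0.593 0.718] [[-0.9, -0.43, 0.02], [-0.29, 0.58, -0.76], [0.32, -0.69, -0.65]]
{'clock': 0.1, 'joint_pos': array([ 1.07935856,  0.33281772, -0.06466593,  1.46084697,  0.02157423,
        1.34989595, -0.08850507]), 'joint_velocities': array([-7.49310014e-05, -3.59739579e-05, -5.44751656e-04, -2.32943649e-03,
        1.86850448e-03, -3.43317683e-04, -1.29744527e-03]), 'tau': array([ 2.02480391e-03, -6.26747489e+01,  4.96667961e-02, -3.92425311e+01,
        1.63581310e-02,  7.11219109e-03, -1.13797282e-04]), 'position': array([ 0.28224372, -0.55727035,  0.23059469]), 'ee_rot': array([ 9.72652070e-01,  2.32266108e-01, -1.68737795e-04, -6.14252339e-04]), 'ft_force': array([-0.60290807, -0.98079847, -0.1409976 ]), 'torque': array([ 0.05514263,  0.00642479, -0.02333289]), 'grasp_force': 0.0, 'grip_width': 1.003404375277877}
```

View pics/top0.png

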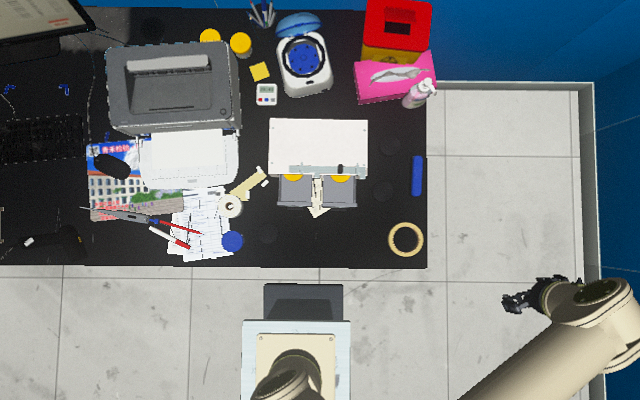

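View pics/side0.png

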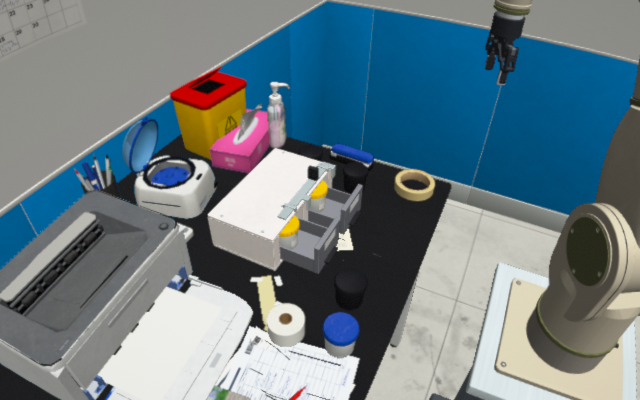

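Top view: the cabinet top spans (269,119)–(368,178). The left drawer front is near (302,207), the right drawer front near (338,207), and the tab near (341,169). The yellow-lidded cups are at (293,177) and (341,178). Side view: the black decoy cups stand on the desk at (350,290) and (355,175). Next, enlarged crops.

```bash
python3 - <<'E'
import cv2
a=cv2.imread("pics/top0.png")[105:255,240:440]; cv2.imwrite("pics/topc.png",cv2.resize(a,None,fx=4,fy=4,interpolation=cv2.INTER_CUBIC))
a=cv2.imread("pics/side0.png")[140:320,200:400]; a=cv2.convertScaleAbs(a,alpha=1.5,beta=15);cv2.imwrite("pics/sidec.png",cv2.resize(a,None,fx=3.33333,fy=3.33333,interpolation=cv2.INTER_CUBIC))
E
```

```text
(no output)
```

View pics/topc.png

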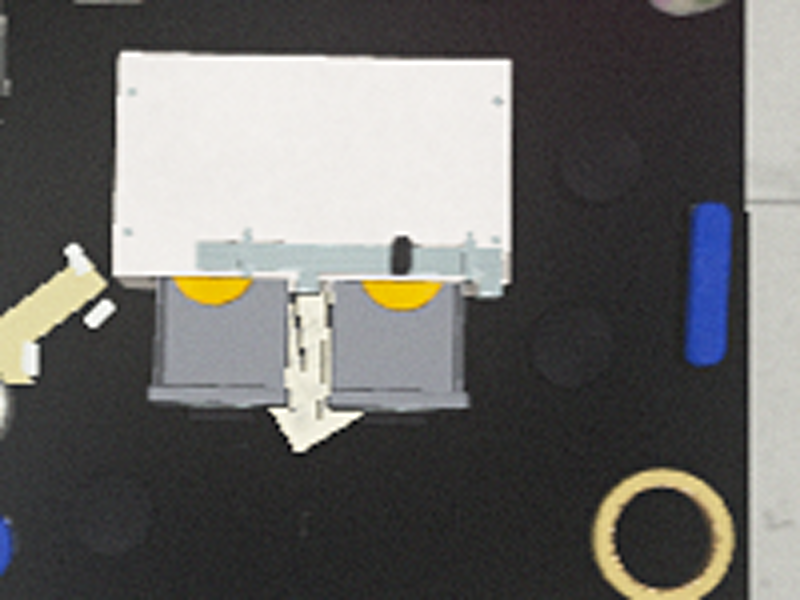

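View pics/sidec.png

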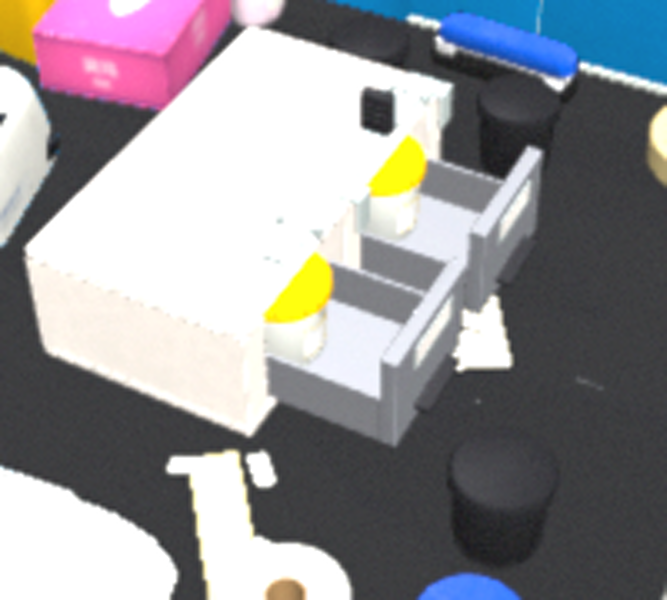

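Top crop: the tab is at (401,255), the cabinet corners at (120,52), (512,59) and (113,275), and the drawer fronts have their top edges at y≈390. Black decoys: (600,160), (572,345) and (110,515) in the top crop, all standing on the desk. The task cups are the yellow-lidded ones inside the drawers. Side crop: the tab is at (377,110). The left front's top edge runs (388,355)–(465,262) and the right's (480,235)–(538,152).

```bash
cat > g.py <<'E'
import numpy as np, cv2
C={n:dict(np.load(f"{n}.npz")) for n in("top","side")}
def ray(n,p,crop=True):
    c=C[n]
    if crop: p=np.array(p)/(4 if n=="top" else 10/3)+((240,105) if n=="top" else (200,140))
    q=cv2.undistortPoints(np.array([[p]],float),c["mtx"],np.array([float(c["k1"]),0,0,0]))[0,0]
    return -c["R"].T@c["t"], c["R"].T@np.array([*q,1])
def onz(n,p,z,crop=True):
    o,d=ray(n,p,crop); return (o+d*(z-o[2])/d[2]).round(4)
def tri(pt,ps):
    (a,d),(b,e)=ray("top",pt),ray("side",ps)
    s=np.linalg.lstsq(np.c_[d,-e],b-a,rcond=None)[0]; x,y=a+s[0]*d,b+s[1]*e
    return ((x+y)/2).round(4), np.linalg.norm(x-y).round(4)
E
python3 - <<'E'
from g import *
for k,p in dict(BL=(120,52),BR=(512,59),FL=(113,275),FR=(510,281)).items(): print("top",k,onz("top",p,.095))
for k,p in dict(BL=(250,28),FL0=(28,252),FR=(268,325)).items(): print("side",k,onz("side",p,.095))
print("tab top face",tri((401,256),(377,95)), onz("top",(401,240),.133),onz("top",(401,243),.133))
for k,a,b in (("LL",(150,391),(388,357)),("LR",(287,394),(463,265)),("RL",(329,395),(480,237)),("RR",(468,394),(538,152))): print(k,tri(a,b),onz("top",a,.085),onz("side",b,.085))
print("decoy",onz("top",(110,515),.064),onz("side",(500,470),.064),onz("top",(572,345),.064))
print("tape",onz("top",(663,540),.025),onz("top",(708,285),.04))
E
```

```text
top BL [0.7359 0.0783 0.095 ]
top BR [ 0.734  -0.2009  0.095 ]
top FL [0.5761 0.0802 0.095 ]
top FR [ 0.575  -0.1999  0.095 ]
side BL [ 0.7302 -0.1957  0.095 ]
side FL0 [0.7304 0.0819 0.095 ]
side FR [0.5654 0.0697 0.095 ]
tab top face (array([ 0.5875, -0.1211,  0.1297]), np.float64(0.0004)) [ 0.598  -0.1209  0.133 ] [ 0.5959 -0.1209  0.133 ]
LL (array([0.4948, 0.0533, 0.0856]), np.float64(0.0005)) [0.495  0.0535 0.085 ] [0.4948 0.0527 0.085 ]
LR (array([ 0.4917, -0.0442,  0.0795]), np.float64(0.0053)) [ 0.494  -0.0435  0.085 ] [ 0.487  -0.0394  0.085 ]
RL (array([ 0.492 , -0.0739,  0.0792]), np.float64(0.004)) [ 0.4936 -0.0732  0.085 ] [ 0.4878 -0.0683  0.085 ]
RR (array([ 0.4923, -0.1731,  0.0787]), np.float64(0.0073)) [ 0.4954 -0.1715  0.085 ] [ 0.4863 -0.1665  0.085 ]
decoy [0.407  0.0823 0.064 ] [0.4085 0.0853 0.064 ] [ 0.5328 -0.2482  0.064 ]
tape [ 0.3927 -0.3208  0.025 ] [ 0.5802 -0.3517  0.04  ]
```

Both views agree:
- The cabinet's yaw is about −0.5°, its centre about (0.655, −0.061), and its front plane at x≈0.575.
- The drawer faces stand at x≈0.493, so they are about 80 mm open. Their middles are at y≈0.004 and −0.125.
- The tab is at (0.589, −0.122), top z≈0.13.

I'll start by turning the tool square and shutting the jaw.

Call:
jog_arm:
  dr:
    - [0, 0, 0.98]
    - [0, 0, 0.98]
    - [0, 0, 0.98]
    - [0, 0, 0.98]
    - [0, 0, 0.98]
    - [0, 0, 0.98]
    - [0, 0, 0.98]
    - [0, 0, 0]
  translation:
    - [0, 0, 0]
    - [0, 0, 0]
    - [0, 0, 0]
    - [0, 0, 0]
    - [0, 0, 0]
    - [0, 0, 0]
    - [0, 0, 0]
    - [0, 0, 0]
  jaw: [0, 0, 0, 0, 0, 0, 0, 0]

```text
clock: 0.9
position: [0.2823, -0.5574, 0.2309]
ee_rot: [1.0, -0.006, -0.0, -0.0]
ft_force: [-0.5, 0.4, -0.2]
grip_width: 0.002
grasp_force: 0.0
```

Call:
jog_arm:
  dr:
    - [0, 0, 0]
    - [0, 0, 0]
    - [0, 0, 0]
    - [0, 0, 0]
    - [0, 0, 0]
    - [0, 0, 0]
    - [0, 0, 0]
    - [0, 0, 0]
    - [0, 0, 0]
    - [0, 0, 0]
  translation:
    - [0.4, -1, 0]
    - [0.4, -1, 0]
    - [0.4, -1, 0]
    - [0.4, -1, 0]
    - [0.4, -1, 0]
    - [0.4, -1, 0]
    - [0.4, -1, 0]
    - [0.4, -1, 0]
    - [0.4, -1, 0]
    - [0.4, -1, 0]
  jaw: [0, 0, 0, 0, 0, 0, 0, 0, 0, 0]

```text
clock: 1.9
position: [0.3851, -0.3075, 0.2312]
ee_rot: [1.0, -0.004, -0.0, 0.0]
ft_force: [0.1, -0.8, 0.5]
grip_width: -0.001
grasp_force: 0.0
```

Call:
jog_arm:
  dr:
    - [0, 0, 0]
    - [0, 0, 0]
    - [0, 0, 0]
    - [0, 0, 0]
    - [0, 0, 0]
    - [0, 0, 0]
    - [0, 0, 0]
    - [0, 0, 0]
    - [0, 0, 0]
    - [0, 0, 0]
  translation:
    - [0.2, -1, 0]
    - [0.2, -1, 0]
    - [0.2, -1, 0]
    - [0.2, -1, 0]
    - [0.2, -1, 0]
    - [0.2, -1, 0]
    - [0.2, -1, 0]
    - [0.2, -1, 0]
    - [0.2, -1, 0]
    - [0.2, -1, 0]
  jaw: [0, 0, 0, 0, 0, 0, 0, 0, 0, 0]

```text
clock: 2.9
position: [0.4374, -0.0581, 0.2312]
ee_rot: [1.0, -0.004, -0.0, 0.0]
ft_force: [-0.4, -0.2, 1.1]
grip_width: 0.001
grasp_force: 0.0
```

Call:
jog_arm:
  dr:
    - [0, 0, 0]
    - [0, 0, 0]
    - [0, 0, 0]
    - [0, 0, 0]
    - [0, 0, 0]
  translation:
    - [0, -0.8, 0.8]
    - [0, -0.8, 0.8]
    - [0, -0.8, 0.8]
    - [0, 0, 0]
    - [0, 0, 0]
  jaw: [0, 0, 0, 0, 0]

```text
clock: 3.4
position: [0.4379, 0.0007, 0.1713]
ee_rot: [1.0, -0.004, -0.0, 0.0]
ft_force: [-0.1, -0.3, 1.3]
grip_width: 0.002
grasp_force: 0.0
```

Call:
jog_arm:
  dr:
    - [0, 0, 0]
    - [0, 0, 0]
    - [0, 0, 0]
    - [0, 0, 0]
    - [0, 0, 0]
    - [0, 0, 0]
  translation:
    - [0, -0.1, 0.8]
    - [0, 0, 0.8]
    - [0, 0, 0.8]
    - [0, 0, 0.8]
    - [0, 0, 0.9]
    - [0, 0, 0]
  jaw: [0, 0, 0, 0, 0, 0]

```text
clock: 4.0
position: [0.4369, 0.0022, 0.0674]
ee_rot: [1.0, -0.005, -0.002, 0.0]
ft_force: [-0.8, -0.2, 0.1]
grip_width: -0.0
grasp_force: 0.0
```

Call:
jog_arm:
  dr:
    - [0, 0, 0]
    - [0, 0, 0]
    - [0, 0, 0]
    - [0, 0, 0]
    - [0, 0, 0]
    - [0, 0, 0]
    - [0, 0, 0]
    - [0, 0, 0]
  translation:
    - [0.4, 0, 0]
    - [0.4, 0, 0]
    - [0.4, 0, 0]
    - [0.4, 0, 0]
    - [0.2, 0, 0]
    - [0.2, 0, 0]
    - [0.2, 0, 0]
    - [0, 0, 0]
  jaw: [0, 0, 0, 0, 0, 0, 0, 0]

```text
clock: 4.8
position: [0.4937, 0.0029, 0.0688]
ee_rot: [1.0, -0.005, 0.0, -0.0]
ft_force: [0.4, 0.7, -0.0]
grip_width: -0.002
grasp_force: 0.0
```

```bash
python3 - <<'E'
from workcell import optics
import cv2,numpy as np
a=optics.camera("side")["color"][100:320,220:420,::-1]; cv2.imwrite("pics/s1.png",cv2.resize(cv2.convertScaleAbs(a,alpha=1.5,beta=15),None,fx=2.7,fy=2.7,interpolation=cv2.INTER_CUBIC))
E
```

```text
(no output)
```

View pics/s1.png

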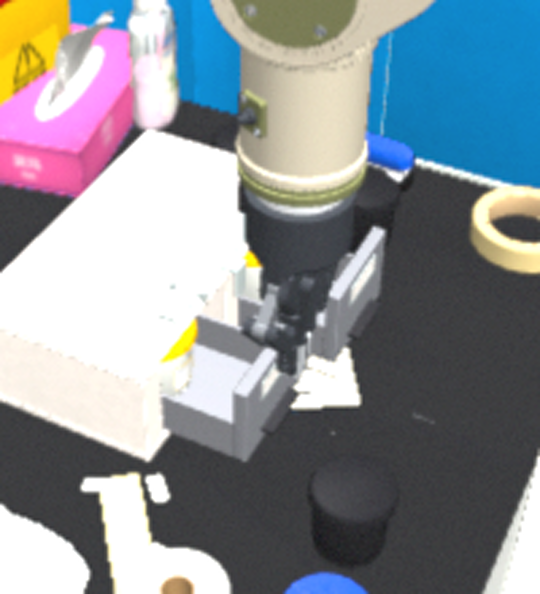

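The fingertips touch the left drawer's front near (285,365), and the front has already slid back about 10 mm. The cup at (180,350) is upright and clear of the fingers. I'll keep pushing at a moderate speed.

Call:
jog_arm:
  dr:
    - [0, 0, 0]
    - [0, 0, 0]
    - [0, 0, 0]
    - [0, 0, 0]
    - [0, 0, 0]
    - [0, 0, 0]
    - [0, 0, 0]
    - [0, 0, 0]
    - [0, 0, 0]
  translation:
    - [0.2, 0, 0]
    - [0.3, 0, 0]
    - [0.3, 0, 0]
    - [0.3, 0, 0]
    - [0.3, 0, 0]
    - [0.3, 0, 0]
    - [0.3, 0, 0]
    - [0.2, 0, 0]
    - [0, 0, 0]
  jaw: [0, 0, 0, 0, 0, 0, 0, 0, 0]

```text
clock: 5.75
position: [0.5491, 0.0021, 0.0689]
ee_rot: [1.0, -0.005, 0.001, -0.0]
ft_force: [0.6, 0.2, 0.6]
grip_width: 0.002
grasp_force: 0.0
```

Call:
jog_arm:
  dr:
    - [0, 0, 0]
    - [0, 0, 0]
    - [0, 0, 0]
  translation:
    - [0.1, 0, 0]
    - [0.1, 0, 0]
    - [0, 0, 0]
  jaw: [0, 0, 0]

```text
clock: 6.05
position: [0.5534, 0.0021, 0.0689]
ee_rot: [1.0, -0.005, 0.0, 0.0]
ft_force: [0.2, -0.0, 0.7]
grip_width: -0.003
grasp_force: 0.0
```

Call:
jog_arm:
  dr:
    - [0, 0, 0]
    - [0, 0, 0]
    - [0, 0, 0]
  translation:
    - [0.1, 0, 0]
    - [0.1, 0, 0]
    - [0.1, 0, 0]
  jaw: [0, 0, 0]

```text
clock: 6.35
position: [0.5608, 0.002, 0.0689]
ee_rot: [1.0, -0.005, 0.0, 0.0]
ft_force: [-2.9, -0.1, 1.6]
grip_width: -0.002
grasp_force: 0.8
```

Call:
jog_arm:
  dr:
    - [0, 0, 0]
    - [0, 0, 0]
  translation:
    - [0.1, 0, 0]
    - [0, 0, 0]
  jaw: [0, 0]

```text
clock: 6.55
position: [0.5636, 0.0021, 0.0688]
ee_rot: [1.0, -0.005, 0.0, -0.0]
ft_force: [-0.2, 0.1, 0.4]
grip_width: 0.004
grasp_force: 0.0
```

Not at the stop yet, so I'll continue in small steps.

Call:
jog_arm:
  dr:
    - [0, 0, 0]
    - [0, 0, 0]
  translation:
    - [0.1, 0, 0]
    - [0, 0, 0]
  jaw: [0, 0]

```text
clock: 6.75
position: [0.5638, 0.0021, 0.0685]
ee_rot: [1.0, -0.005, -0.002, 0.0]
ft_force: [-10.7, 0.6, 7.0]
grip_width: -0.0
grasp_force: 5.3
```

Call:
jog_arm:
  dr:
    - [0, 0, 0]
    - [0, 0, 0]
  translation:
    - [0.1, 0, 0]
    - [0, 0, 0]
  jaw: [0, 0]

```text
clock: 6.95
position: [0.5639, 0.0021, 0.0682]
ee_rot: [1.0, -0.005, -0.005, 0.001]
ft_force: [-23.0, -0.0, 17.2]
grip_width: -0.002
grasp_force: 11.8
```

The stop is at TCP x≈0.564, with force rising to 23 N, so the left drawer is home. Now I'll back off and go over to the right drawer.

Call:
jog_arm:
  dr:
    - [0, 0, 0]
    - [0, 0, 0]
    - [0, 0, 0]
    - [0, 0, 0]
    - [0, 0, 0]
    - [0, 0, 0]
  translation:
    - [-0.4, 0, 0]
    - [-0.8, 0, 0]
    - [-1, 0, 0]
    - [-1, 0, 0]
    - [-1, 0, 0]
    - [-0.4, 0, 0]
  jaw: [0, 0, 0, 0, 0, 0]

```text
clock: 7.55
position: [0.4515, 0.003, 0.0687]
ee_rot: [1.0, -0.005, 0.0, 0.0]
ft_force: [0.6, -0.2, 0.2]
grip_width: -0.004
grasp_force: 0.0
```

Call:
jog_arm:
  dr:
    - [0, 0, 0]
    - [0, 0, 0]
    - [0, 0, 0]
    - [0, 0, 0]
    - [0, 0, 0]
    - [0, 0, 0]
    - [0, 0, 0]
    - [0, 0, 0]
  translation:
    - [0, 0.8, 0]
    - [0, 0.8, 0]
    - [0, 0.8, 0]
    - [0, 0.8, 0]
    - [0, 0.8, 0]
    - [0, 0.8, 0]
    - [0, 0.3, 0]
    - [0, 0, 0]
  jaw: [0, 0, 0, 0, 0, 0, 0, 0]

```text
clock: 8.35
position: [0.4522, -0.125, 0.0689]
ee_rot: [1.0, -0.006, 0.0, 0.0]
ft_force: [0.1, -0.1, 0.9]
grip_width: -0.0
grasp_force: 0.0
```

Call:
jog_arm:
  dr:
    - [0, 0, 0]
    - [0, 0, 0]
    - [0, 0, 0]
    - [0, 0, 0]
    - [0, 0, 0]
    - [0, 0, 0]
    - [0, 0, 0]
  translation:
    - [0.3, 0, -0.05]
    - [0.3, 0, 0]
    - [0.3, 0, 0]
    - [0.3, 0, 0]
    - [0.3, 0, 0]
    - [0.3, 0, 0]
    - [0.3, 0, 0]
  jaw: [0, 0, 0, 0, 0, 0, 0]

```text
clock: 9.05
position: [0.5047, -0.1246, 0.0698]
ee_rot: [1.0, -0.005, -0.0, -0.0]
ft_force: [-1.8, 1.2, -0.5]
grip_width: -0.002
grasp_force: 1.0
```

Call:
jog_arm:
  dr:
    - [0, 0, 0]
    - [0, 0, 0]
    - [0, 0, 0]
    - [0, 0, 0]
    - [0, 0, 0]
    - [0, 0, 0]
    - [0, 0, 0]
    - [0, 0, 0]
  translation:
    - [0.3, 0, 0]
    - [0.3, 0, 0]
    - [0.3, 0, 0]
    - [0.3, 0, 0]
    - [0.3, 0, 0]
    - [0.3, 0, 0]
    - [0.2, 0, 0]
    - [0, 0, 0]
  jaw: [0, 0, 0, 0, 0, 0, 0, 0]

```text
clock: 9.85
position: [0.5554, -0.1254, 0.0703]
ee_rot: [1.0, -0.005, 0.001, 0.0]
ft_force: [-0.1, 0.7, 0.0]
grip_width: 0.002
grasp_force: 0.0
```

Call:
jog_arm:
  dr:
    - [0, 0, 0]
    - [0, 0, 0]
    - [0, 0, 0]
  translation:
    - [0.1, 0, 0]
    - [0.1, 0, 0]
    - [0, 0, 0]
  jaw: [0, 0, 0]

```text
clock: 10.15
position: [0.5597, -0.1255, 0.0702]
ee_rot: [1.0, -0.005, 0.0, 0.0]
ft_force: [0.5, -0.5, 0.3]
grip_width: -0.001
grasp_force: 0.0
```

Call:
jog_arm:
  dr:
    - [0, 0, 0]
    - [0, 0, 0]
    - [0, 0, 0]
  translation:
    - [0.1, 0, 0]
    - [0.1, 0, 0]
    - [0, 0, 0]
  jaw: [0, 0, 0]

```text
clock: 10.45
position: [0.5625, -0.1256, 0.07]
ee_rot: [1.0, -0.005, -0.002, 0.0]
ft_force: [-12.1, 0.5, 9.7]
grip_width: 0.002
grasp_force: 5.0
```

Call:
jog_arm:
  dr:
    - [0, 0, 0]
    - [0, 0, 0]
  translation:
    - [0.1, 0, 0]
    - [0, 0, 0]
  jaw: [0, 0]

```text
clock: 10.65
position: [0.5625, -0.1256, 0.0697]
ee_rot: [1.0, -0.005, -0.005, 0.0]
ft_force: [-26.3, 2.0, 18.8]
grip_width: 0.002
grasp_force: 8.2
```

Right drawer home too. Its stop is 1.3 mm nearer, which fits the yaw. Now back off, lift, and go to the right of the tab.

Call:
jog_arm:
  dr:
    - [0, 0, 0]
    - [0, 0, 0]
    - [0, 0, 0]
    - [0, 0, 0]
    - [0, 0, 0]
    - [0, 0, 0]
    - [0, 0, 0]
    - [0, 0, 0]
    - [0, 0, 0]
  translation:
    - [-0.4, 0, 0]
    - [-1, 0, 0]
    - [-1, 0, 0]
    - [0, 0, -1]
    - [0, 0, -1]
    - [0, 0, -1]
    - [0, 0, -1]
    - [0, 0.9, 0]
    - [0, 0.9, 0]
  jaw: [0, 0, 0, 0, 0, 0, 0, 0, 0]

```text
clock: 11.55
position: [0.5073, -0.1701, 0.1714]
ee_rot: [1.0, -0.004, 0.001, 0.001]
ft_force: [0.4, 0.5, -1.1]
grip_width: 0.007
grasp_force: 0.0
```

Call:
jog_arm:
  dr:
    - [0, 0, 0]
    - [0, 0, 0]
    - [0, 0, 0]
    - [0, 0, 0]
    - [0, 0, 0]
  translation:
    - [0.8, 0, 0]
    - [0.8, 0, 0]
    - [0.8, 0, 0]
    - [0.8, 0, 0]
    - [0, 0, 0]
  jaw: [0, 0, 0, 0, 0]

```text
clock: 12.05
position: [0.5882, -0.1701, 0.1698]
ee_rot: [1.0, -0.005, 0.001, -0.0]
ft_force: [-0.3, 0.3, -0.6]
grip_width: 0.003
grasp_force: 0.0
```

```bash
python3 - <<'E'
from workcell import optics
import cv2
a=optics.camera("side")["color"][80:280,200:400,::-1]; cv2.imwrite("pics/s2.png",cv2.resize(cv2.convertScaleAbs(a,alpha=1.5,beta=15),None,fx=3,fy=3,interpolation=cv2.INTER_CUBIC))
E
```

```text
(no output)
```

View pics/s2.png

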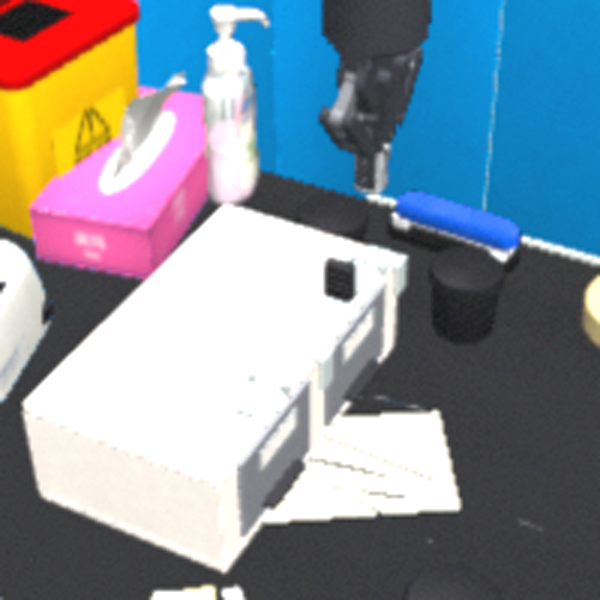

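Both drawers are flush, the tab is at (340,278), and the fingers hang above the bar's right end at (372,185). Next I'll descend to z≈0.114 and push left.

Call:
jog_arm:
  dr:
    - [0, 0, 0]
    - [0, 0, 0]
    - [0, 0, 0]
    - [0, 0, 0]
  translation:
    - [0, 0, 0.8]
    - [0, 0, 0.8]
    - [0, 0, 0.6]
    - [0, 0, 0]
  jaw: [0, 0, 0, 0]

```text
clock: 12.5
position: [0.5847, -0.1706, 0.113]
ee_rot: [1.0, -0.005, -0.002, -0.0]
ft_force: [-0.0, -0.6, 0.2]
grip_width: -0.003
grasp_force: 0.0
```

Call:
jog_arm:
  dr:
    - [0, 0, 0]
    - [0, 0, 0]
    - [0, 0, 0]
    - [0, 0, 0]
    - [0, 0, 0]
    - [0, 0, 0]
    - [0, 0, 0]
    - [0, 0, 0]
    - [0, 0, 0]
    - [0, 0, 0]
  translation:
    - [0, -0.25, 0]
    - [0, -0.25, 0]
    - [0, -0.25, 0]
    - [0, -0.25, 0]
    - [0, -0.25, 0]
    - [0, -0.25, 0]
    - [0, -0.25, 0]
    - [0, -0.25, 0]
    - [0, -0.2, 0]
    - [0, 0, 0]
  jaw: [0, 0, 0, 0, 0, 0, 0, 0, 0, 0]

```text
clock: 13.5
position: [0.5869, -0.1144, 0.1151]
ee_rot: [1.0, -0.004, -0.0, -0.0]
ft_force: [0.1, -0.0, 0.2]
grip_width: -0.001
grasp_force: 0.0
```

Call:
jog_arm:
  dr:
    - [0, 0, 0]
    - [0, 0, 0]
    - [0, 0, 0]
    - [0, 0, 0]
  translation:
    - [0, -0.1, 0]
    - [0, -0.1, 0]
    - [0, -0.1, 0]
    - [0, 0, 0]
  jaw: [0, 0, 0, 0]

```text
clock: 13.9
position: [0.5868, -0.1077, 0.1149]
ee_rot: [1.0, -0.005, -0.0, -0.0]
ft_force: [-0.6, -0.5, -0.5]
grip_width: -0.003
grasp_force: 0.0
```

Call:
jog_arm:
  dr:
    - [0, 0, 0]
    - [0, 0, 0]
    - [0, 0, 0]
  translation:
    - [0, -0.1, 0]
    - [0, -0.1, 0]
    - [0, 0, 0]
  jaw: [0, 0, 0]

```text
clock: 14.2
position: [0.5869, -0.1026, 0.115]
ee_rot: [1.0, -0.005, -0.0, -0.0]
ft_force: [-0.2, -0.5, 0.5]
grip_width: 0.001
grasp_force: 0.0
```

Call:
jog_arm:
  dr:
    - [0, 0, 0]
    - [0, 0, 0]
    - [0, 0, 0]
  translation:
    - [0, -0.1, 0]
    - [0, -0.1, 0]
    - [0, 0, 0]
  jaw: [0, 0, 0]

```text
clock: 14.5
position: [0.5869, -0.1014, 0.1151]
ee_rot: [1.0, -0.006, 0.0, 0.002]
ft_force: [0.5, -9.4, -1.1]
grip_width: 0.005
grasp_force: 5.2
```

One more firm nudge at the stop, then retreat and look.

Call:
jog_arm:
  dr:
    - [0, 0, 0]
    - [0, 0, 0]
  translation:
    - [0, -0.12, 0]
    - [0, 0, 0]
  jaw: [0, 0]

```text
clock: 14.7
position: [0.5869, -0.1012, 0.1151]
ee_rot: [1.0, -0.008, 0.0, 0.003]
ft_force: [-0.2, -18.2, -1.4]
grip_width: 0.0
grasp_force: 8.9
```

Call:
jog_arm:
  dr:
    - [0, 0, 0]
    - [0, 0, 0]
    - [0, 0, 0]
    - [0, 0, 0]
    - [0, 0, 0]
    - [0, 0, 0]
    - [0, 0, 0]
  translation:
    - [0, 0.5, 0]
    - [0, 0.5, 0]
    - [0, 0, -1]
    - [0, 0, -1]
    - [0, 0, -1]
    - [0, 0, -1]
    - [0, 0, 0]
  jaw: [0, 0, 0, 0, 0, 0, 0]

```text
clock: 15.4
position: [0.5886, -0.1201, 0.2189]
ee_rot: [1.0, -0.005, 0.003, 0.0]
ft_force: [0.1, -0.4, -0.5]
grip_width: -0.003
grasp_force: 0.0
```

```bash
python3 - <<'E'
from workcell import optics
import cv2
a=optics.camera("side")["color"][100:280,200:400,::-1]; cv2.imwrite("pics/s3.png",cv2.resize(cv2.convertScaleAbs(a,alpha=1.5,beta=15),None,fx=10/3,fy=10/3,interpolation=cv2.INTER_CUBIC))
E
```

```text
(no output)
```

View pics/s3.png

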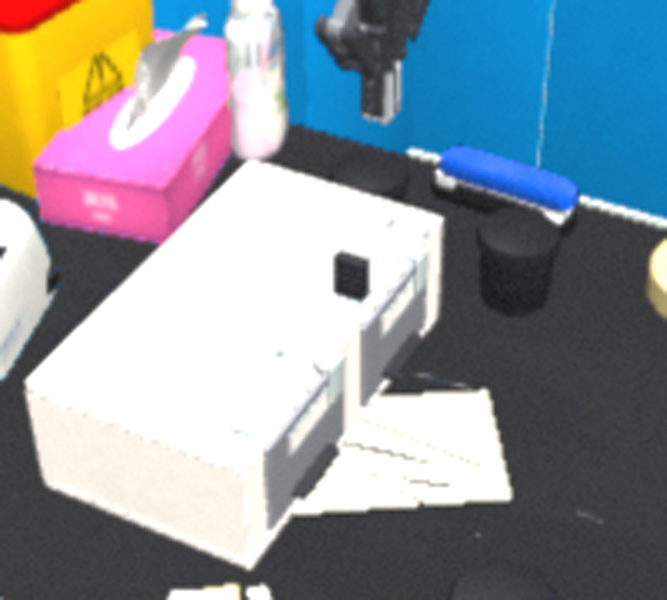

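The tab has moved to (351,275), the tongues now stand in front of the drawers (335,375) and (420,250), and the gripper is clear above. I'll check the travel, then hand in.

```bash
python3 - <<'E'
from g import *
from workcell import manip
a=onz("side",(377,110),.117); b=onz("side",(351,275-133.3),.117); d=b-a; print(a,b,np.linalg.norm(d))
if np.linalg.norm(d)>.034: print(manip.hand_in())
E
```

```text
[ 0.5877 -0.1212  0.117 ] [ 0.5877 -0.0827  0.117 ] 0.038500000000000006
the job is handed in; nothing more can be done
None
```

Both drawers are pushed home against their stops, the lock bar is pushed left to its end stop (about 38.5 mm of travel measured in the side camera), and the job is handed in; the judge returned no verdict.

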